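Pop open the wide seed tin and set its lid back

ROBOT

A 6-joint arm with a two-finger parallel gripper is mounted at the origin on the work surface. World frame = base frame: x ahead of the robot, y to its left, z up, the work surface at z = 0. Lengths are in mm, angles in degrees, forces in N, time in s.
With the tool pointing down it reaches from about 400 to 825 mm from the base axis. Payload 7 kg.
Tool frame: the origin (TCP) lies at the very end of the fingers, on their centre line; the grasp point (between the pads) lies 19 mm behind it; y points along the fingers, z is the direction in which the jaws open and shut, and the axes are right-handed (so a half turn about y gives the same grasp; the last joint's range is limited). The gripper opens to 88 mm and grips with 3 to 60 N. Pads are 19 mm wide; open, the fingers measure 130 mm over their backs; the gripper's body (78 mm by 193 mm) begins 47 mm behind the grasp point.
Start: joints at [-49.269, 20.546, 0.682, 0, -70.136, -16.507], TCP at [276.935, -615.55, 226.561] pointing down, gripper open.
Joint ranges: [-176.03, 176.03], [-82.01, 121.73], [-58.28, 71.71], [-173.87, 95.51], [-174.79, -0.11], [-173.66, 173.66]. Speed limits (degrees/s): [136.94, 136.94, 172.46, 180, 180, 180].

INTERFACE

Orientations are given as [roll, pitch, yaw] about the fixed x, y, z axes, in that order (R = Rz(yaw) Ry(pitch) Rx(roll)).
In Python, from plant import ctrl, imaging, order, nets gives the robot as it stands.
- The arm moves only by the tool jog_arm, never from a script. Its argument "steps" is one flat list of numbers, 7 for each row, row after row: the finger opening in cm, from 0 to 8.76, then the shift along the world's x, y, z in cm, then the turn, a rotation vector about the world's x, y, z in degrees. A call has exactly 10 rows; each row is the pose to reach, as a shift and turn from the pose commanded when the call began; what a row does not reach only later rows make up. A row lasts 1/10 s, in which the tool goes at most 50 mm and 8.59 degrees, less where a joint would pass 70% of its speed; a pose out of reach is approached as far as the arm can. A call with a gripper value outside its range is refused whole. The fingers move at their own pace and stop on an object; the grip force is fixed at half the most. Time passes only in rows, so rows that repeat a pose let the fingers close, or fill a call up. It gives the time, the measured TCP pose, the force and the opening at its end, in the units of the state.
- ctrl.sense(): the state, without advancing time (a new reading comes with each control period).
- imaging.grab_frame(name): name is "scene" or "top" or "wrist"; returns the picture (400x640x3 uint8, blue, green, red); there is no depth.
- imaging.get_calibration(name): a dict with "fx", "fy", "cx", "cy" (pixels), "D" ([k1, k2, p1, p2, k3] as OpenCV has them; the pictures are not rectified), "R" (3x3) and "t" (3): a world point X has camera coordinates R X + t. Camera axes: x right, y down, z forward; pixel columns grow to the right and rows downward; lengths in mm; the calibration is good to about 2 mm. A picture is of the moment at which its call begins: read the wrist's pose just before it. get_calibration takes no time and is no camera call; for the wrist camera it gives the pose at the moment of the call.
- order.finish_job(): hands the job in, once; it reports no verdict.
Trained networks look in the newest picture that a camera, given by its name, has taken for a name from the list of things; names that differ only in an ending like _2 or _b are one class to them, and where a whole thing is asked for, a point or a joint stands for the part that bears it (a point fixed in the world has none). Each returns a list of dicts, best first, with "p" (0 to 1); they miss things now and then, are a little off and sometimes report something else, mostly with a low value. They report only what shows in the picture. A call takes as long as a camera call. They do not tell look-alikes from the thing itself.
- nets.spot_in(label, camera): "centre" ([column, row] in pixels, amid what is visible of it).
The state is a dict: "time_s": time; "qpos": joint angles; "qd": joint speeds; "joint_torque": joint torques, N m; "ee_pos": TCP position; "tcp_rot": TCP orientation; "ft_force": force on the tool from outside, world axes, zero at the start; "torque": the same for the moment, N m; "gripper_width": opening from 0.0 (shut) to 1.0 (fully open).
Only numpy, scipy, OpenCV 4.12 (cv2) and the standard library are available. Lean on these libraries where they do the work, as an engineer would, in place of code of your own. Each camera call takes 0.05 s, during which the arm holds its last target. There are 200 camera calls.

TASK

Two push-button seed tins stand on the shed shelf. Press the button of the wider one so that its sprung lid pops up, then steady that lid by pushing it fully back to its stop, where it must stay open and still when you let go. Leave the narrower tin shut.

Things in the scene. Friction and masses are not known exactly. Their poses are not given: they have to be found in the camera images.
- wide_button_top (a point): Top centre of the black button, 26 mm across, on the wide steel seed tin (200 wide, 180 deep, fixed). Tin's frame: z up, x level towards lid and hinge. It stands 13 mm above the front deck (80 mm above shelf), goes 7 mm straight down (1.5 N to start, 5 N fully), springs back. Pressed over 5 mm it draws back the small catch (26 wide, 5 high) before the lid. Tin's front face 22 mm before it (-x).
- wide_lid (a joint): Wide tin's flat steel lid, 198 wide, 120 from hinge to front edge, 5 thick: 0 shut, 1.57 upright, 1.85 rad at stop, leaning away from the button. Shut, its front edge is 33 mm beyond (+x) the button's centre; hinge line along y 153 mm beyond it, 13 mm below its top. Freed, it springs to 0.9-1.3 rad and stops, edge about 105 mm above the hinge. Stiff hinge: stays where left; 1-3 N moves it.
- narrow_button_top (a point): Top centre of the same button on the narrow seed tin: same make, depth (180 mm) and height, but only 110 mm wide; it stands beside the wide tin, left or right of it. Frame as for the wide tin. Not to be opened.
- narrow_lid (a joint): Angle of the narrow tin's lid in rad: 0 shut, grows as it opens. To stay shut.
Things that resemble listed ones, but are neither listed nor needed, are in the scene too. What is shaped like the part that bears narrow_button_top but brown is not meant.

How it is judged (in metres and radians):
On the way, in this order (a step that is already met when the one before it is completed fails the run):
1. the wide tin's lid has sprung up (past 0.4 rad) (value of joint wide_lid above 0.4 rad).
2. the lid is steadied at its stop (past 1.65 rad, still) (value of joint wide_lid above 1.65 rad and velocity of joint wide_lid between -0.1 and 0.1 rad/s), for 0.3 s.
At the end, for the whole second after the job is handed in: The wide tin's lid stands open within about 11 degrees of its stop (past 1.65 rad) and still (under 0.1 rad/s) with nothing touching it, and the narrow tin is shut (lid under 0.1 rad) (all of step 2 and value of joint narrow_lid below 0.1 rad).
It fails at once if the narrow tin is opened (its lid past 0.1 rad) (value of joint narrow_lid above 0.1 rad).
It also fails if it takes over 42 s, if anything falls off the work surface, if the arm or the gripper's body presses on something with over 40 N, if the wrist force passes 120 N, or if a joint passes its speed limit or range.

## Working session

There is one attempt and no reset: what is moved stays moved. The work goes in short steps, Python scripts to look and compute and a tool call to move; the robot and the scene stay as the last step left them, time stands still between calls to the robot, and variables do not carry over. Pictures are saved under pics/ and viewed, about 8 in all and at most 12, crops included, and the job is handed in when it is done.

Besides the shell and the picture viewer there is one more tool, called after "Call:" as name(argument=value, ...), one argument or row to a line, values as JSON. jog_arm: Moves the arm, as the interface text tells. Its arguments: {"type":"object","properties":{"steps":{"type":"array"}},"required":["steps"]}

```bash
mkdir -p pics; ls; python3 - <<'E'
from plant import ctrl, imaging, order, nets
import cv2
for n in("scene","top"):
    im=imaging.grab_frame(n);cv2.imwrite(f"pics/{n}0.png",im)
    for l in("wide_button_top","wide_lid","narrow_button_top","narrow_lid"):
        print(n,l,[(d['centre'],round(d['p'],2)) for d in nets.spot_in(l,n)])
    print(imaging.get_calibration(n))
s=ctrl.sense();print(s['time_s'],s['ee_pos'],s['tcp_rot'],s['gripper_width'])
E
```

```text
pics
scene wide_button_top [([233.0, 184.2], 0.66), ([356.3, 232.8], 0.35)]
scene wide_lid [([219.2, 214.1], 0.63)]
scene narrow_button_top [([442.9, 160.1], 0.54)]
scene narrow_lid [([353.6, 232.3], 0.78), ([427.1, 180.0], 0.77), ([215.2, 144.7], 0.76)]
{'fx': 457.73726432971233, 'fy': 457.73726432971233, 'cx': 317.7685868029966, 'cy': 191.7768662268991, 'D': array([-0.09705646,  0.        ,  0.        ,  0.        ,  0.        ]), 'R': array([[-0.07202115,  0.99739054,  0.00500697],
       [ 0.74137896,  0.05689143, -0.66867077],
       [-0.66721075, -0.04444637, -0.74354175]]), 't': array([ -24.96933726, -267.17673878, 1516.84640615])}
top wide_button_top [([426.1, 201.8], 0.68)]
top wide_lid [([434.7, 155.6], 0.77)]
top narrow_button_top [([262.9, 180.2], 0.61), ([467.4, 329.6], 0.52), ([157.5, 262.2], 0.5)]
top narrow_lid [([180.6, 223.9], 0.97), ([277.4, 137.0], 0.62), ([474.2, 281.0], 0.56)]
{'fx': 367.63994932929404, 'fy': 367.63994932929404, 'cx': 319.50791623496616, 'cy': 199.13562306566038, 'D': array([-0.00710381,  0.        ,  0.        ,  0.        ,  0.        ]), 'R': array([[ 0.02867553, -0.99954881,  0.00893799],
       [-0.99181319, -0.02956446, -0.12422774],
       [ 0.12443594, -0.00530252, -0.99221348]]), 't': array([ 40.12663484, 437.71305636, 788.55264224])}
0.5 [ 276.96248104 -615.53303516  226.523818  ] [-8.99982210e+01 -2.51840619e-03  2.42247620e+01] 1.0002466495213707
```

View pics/scene0.png

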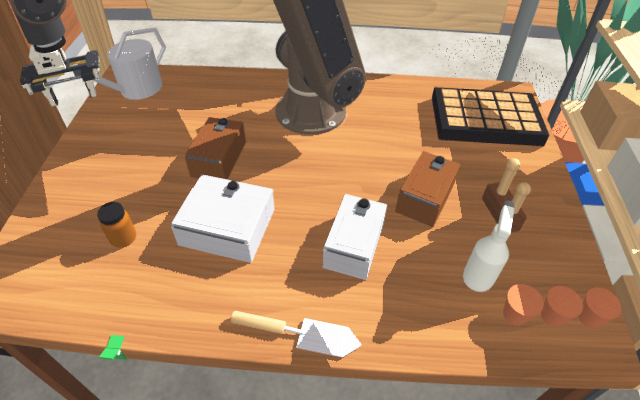

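View pics/top0.png

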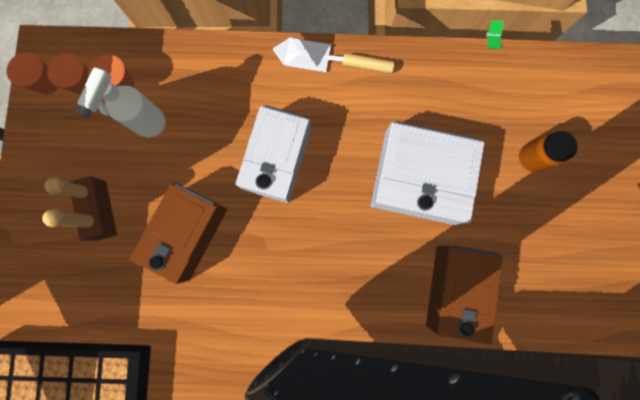

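The scene and top pictures agree. The white wide tin has its button at scene (233,187) and top (426,202). The white narrow tin is to its left (+y), with its button at top (264,180). The brown ones are look-alikes. Next I measure the wide tin's position and yaw.

```bash
cat > h.py <<'E'
import numpy as np, cv2
from plant import ctrl, imaging, order, nets
def ray(c,p):
    K=np.array([[c['fx'],0,c['cx']],[0,c['fy'],c['cy']],[0,0,1]])
    u=cv2.undistortPoints(np.array([[p]],float),K,c['D'])[0,0]
    R=np.array(c['R']);d=R.T@np.array([*u,1]);return -R.T@c['t'],d
def onz(n,p,z):
    o,d=ray(imaging.get_calibration(n),p);return o+d*(z-o[2])/d[2]
E
python3 - <<'E'
from h import *
print(onz("top",(425.5,203),93),onz("scene",(233,185.5),93), onz("top",(264,180.5),93))
im=cv2.imread("pics/top0.png")
m=((im.min(2)>135)&(im.max(2).astype(int)-im.min(2)<40)).astype(np.uint8)
m[:, :355]=0;m[:110]=0;m[240:]=0;m[:,500:]=0
c=max(cv2.findContours(m,0,2)[0],key=cv2.contourArea)
w=np.array([onz("top",p[0],80)[:2] for p in c],np.float32)
r=cv2.minAreaRect(w);print(r,cv2.boxPoints(r))
a=cv2.resize(im[100:240,350:510],None,fx=4.5,fy=4.0,interpolation=2);
s=cv2.imread("pics/scene0.png")
b=cv2.resize(im[100:240,355:505],None,fx=4,fy=4,interpolation=2)
cv2.imwrite("pics/crop1.png",b)
E
```

```text
[ 426.5897635  -163.30436913   93.        ] [ 434.99756803 -160.9926573    93.        ] [463.16133465 168.02984743  93.        ]
((491.0177001953125, -172.2020721435547), (210.0977325439453, 188.15687561035156), 79.32009887695312) [[ 379.10104  -257.99646 ]
 [ 563.99866  -292.86606 ]
 [ 602.9343    -86.407684]
 [ 418.03674   -51.538086]]
```

View pics/crop1.png

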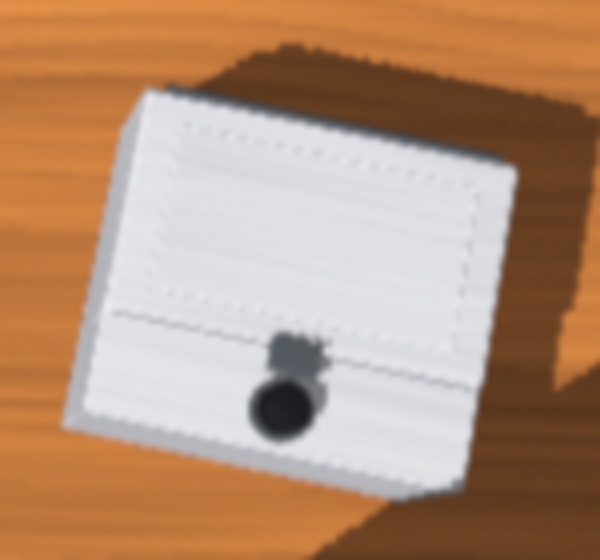

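```bash
python3 - <<'E'
from h import *
f=lambda u,v,z:onz("top",(355+u/4-.4,100+v/4-.4),z)
L=[("front",(85,410),(460,490),80),("lidf",(112,313),(480,387),80),("rear",(150,90),(515,165),82),("left",(85,410),(150,90),80),("right",(460,490),(515,168),80)]
for n,a,b,z in L:
    A,B=f(*a,z),f(*b,z);d=(B-A)[:2];print(n,A[:2].round(1),B[:2].round(1),np.hypot(*d).round(1),np.degrees(np.arctan2(d[1],d[0])).round(1))
b=f(281,407,93);print(b)
# two-ray triangulation
o1,d1=ray(imaging.get_calibration("top"),(355+281/4-.4,100+407/4-.4));o2,d2=ray(imaging.get_calibration("scene"),(233,186))
M=np.c_[d1,-d2];t=np.linalg.lstsq(M,o2-o1,rcond=None)[0];print(o1+d1*t[0],o2+d2*t[1])
E
```

```text
front [427.  -63.8] [ 391.1 -258.4] 197.8 -100.4
lidf [478.5 -77.5] [ 445.2 -270.1] 195.4 -99.8
rear [599.3 -96.6] [ 564.4 -290.8] 197.3 -100.2
left [427.  -63.8] [600. -97.] 176.1 -10.8
right [ 391.1 -258.4] [ 563.4 -291.7] 175.5 -10.9
[ 429.94519778 -161.99639912   93.        ]
[ 430.75151026 -163.85531625   86.69614682] [ 430.73152684 -162.73095644   86.36203298]
```

Wide tin: button at about (430, -164, 93), yaw about -10.4°. I close the fingers and travel above it, jaws along the tin's y.

Call:
jog_arm(
  steps=[0,1.5,4.5,0,0,0,-3.5,0,3,9,0,0,0,-7,0,4.5,13.5,0,0,0,-10.5,0,6,18,0,0,0,-14,0,7.5,22.5,0,0,0,-17.5,0,9,27,0,0,0,-21,0,10.5,31.5,0,0,0,-24.5,0,12,36,0,0,0,-28,0,13.5,40.5,0,0,0,-31.5,0,15.1,45.1,0,0,0,-34.6],
)

```text
time_s: 1.5
ee_pos: [428.2, -162.8, 227.1]
tcp_rot: [-90.0, -0.1, -10.5]
ft_force: [0.7, 0.1, -0.6]
gripper_width: 0.15
```

Call:
jog_arm(
  steps=[0,0,0,-2,0,0,0,0,0,0,-4,0,0,0,0,0,0,-6,0,0,0,0,0,0,-8,0,0,0,0,0,0,-10,0,0,0,0,0,0,-11,0,0,0,0,0,0,-11.5,0,0,0,0,0,0,-11.5,0,0,0,0,0,0,-11.5,0,0,0,0,0,0,-11.5,0,0,0],
)

```text
time_s: 2.5
ee_pos: [428.5, -164.6, 112.4]
tcp_rot: [-90.0, -0.1, -10.4]
ft_force: [-0.3, -0.8, -0.3]
gripper_width: 0.004
```

```bash
python3 - <<'E'
from h import *
s=ctrl.sense();print(s['ee_pos'],s['tcp_rot'],s['ft_force'],s['gripper_width'])
a=imaging.grab_frame("top");b=imaging.grab_frame("scene");w=imaging.grab_frame("wrist")
A=cv2.resize(a[90:240,350:510],(400,375));B=cv2.resize(b[130:280,160:320],(400,375))
cv2.imwrite("pics/c2.png",np.hstack([A,B]))
E
```

```text
[ 428.53174471 -164.58874293  112.37462617] [-8.99854152e+01 -8.56502108e-02 -1.03733004e+01] [-0.25924978 -0.81252357 -0.27833843] 0.0040143523885635725
```

View pics/c2.png

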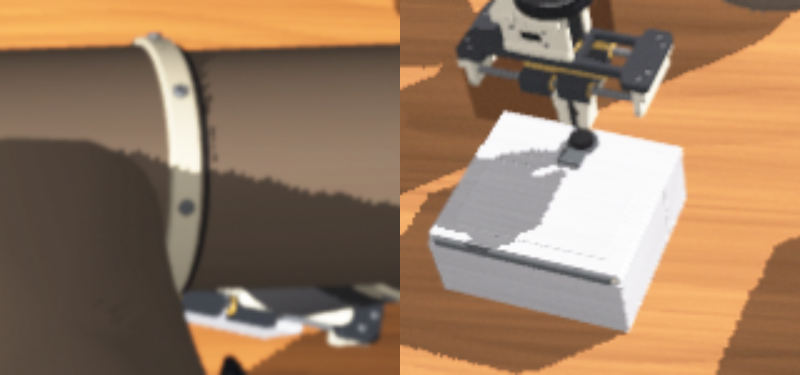

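The closed fingers sit over the button at crop (580,138), with the tip slightly up-left of it because it is higher. Pressing now.

Call:
jog_arm(
  steps=[0,0,0,-0.8,0,0,0,0,0,0,-1.4,0,0,0,0,0,0,-1.8,0,0,0,0,0,0,-2.1,0,0,0,0,0,0,-2.3,0,0,0,0,0,0,-2.5,0,0,0,0,0,0,-2.6,0,0,0,0,0,0,-2.6,0,0,0,0,0,0,-2.6,0,0,0,0,0,0,-2.6,0,0,0],
)

```text
time_s: 3.65
ee_pos: [427.5, -164.6, 86.2]
tcp_rot: [-90.0, 0.0, -10.4]
ft_force: [-5.3, 3.1, 12.9]
gripper_width: 0.007
```

```bash
python3 - <<'E'
from h import *
s=ctrl.sense();print(s['ee_pos'],s['ft_force'])
b=imaging.grab_frame("scene")
cv2.imwrite("pics/c3.png",cv2.resize(b[110:290,140:340],(600,540)))
E
```

```text
[ 427.53145388 -164.56960253   86.17348655] [-5.31799016  3.09098998 12.90801832]
```

View pics/c3.png

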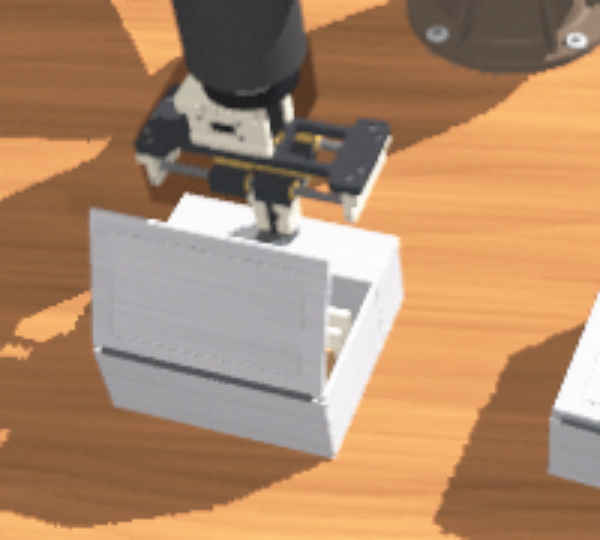

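The lid is up: its edge runs from crop (90,210) to (330,260). I raise the fingers to z≈155 and push slowly along the tin's +x.

Call:
jog_arm(
  steps=[0,0,0,3,0,0,0,0,0,0,6,0,0,0,0,0,0,7,0,0,0,0,1.5,-0.3,7,0,0,0,0,3,-0.5,7,0,0,0,0,4.5,-0.8,7,0,0,0,0,5.5,-1,7,0,0,0,0,6.5,-1.2,7,0,0,0,0,7.5,-1.4,7,0,0,0,0,8,-1.5,7,0,0,0],
)

```text
time_s: 4.7
ee_pos: [508.8, -179.8, 155.0]
tcp_rot: [-90.0, 0.0, -10.4]
ft_force: [-1.0, 0.1, 0.4]
gripper_width: 0.001
```

Call:
jog_arm(
  steps=[0,0.7,-0.1,0,0,0,0,0,1.4,-0.3,0,0,0,0,0,2.1,-0.4,0,0,0,0,0,2.8,-0.5,0,0,0,0,0,3.5,-0.6,0,0,0,0,0,4.2,-0.8,0,0,0,0,0,4.8,-0.9,0,0,0,0,0,5.4,-1,0,0,0,0,0,6,-1.1,0,0,0,0,0,6.4,-1.2,0,0,0,0],
)

```text
time_s: 5.7
ee_pos: [572.3, -191.5, 155.4]
tcp_rot: [-90.0, 0.0, -10.4]
ft_force: [-1.3, 1.8, 0.6]
gripper_width: 0.006
```

Call:
jog_arm(
  steps=[0,0.3,-0.05,0,0,0,0,0,0.5,-0.1,0,0,0,0,0,0.7,-0.1,0,0,0,0,0,0.9,-0.15,0,0,0,0,0,1.1,-0.2,0,0,0,0,0,1.3,-0.25,0,0,0,0,0,1.4,-0.25,0,0,0,0,0,1.5,-0.3,0,0,0,0,0,1.5,-0.3,0,0,0,0,0,1.5,-0.3,0,0,0,0],
)

```text
time_s: 6.7
ee_pos: [587.1, -194.6, 155.7]
tcp_rot: [-90.0, -0.0, -10.4]
ft_force: [-0.9, 0.3, -0.3]
gripper_width: 0.004
```

```bash
python3 - <<'E'
from h import *
s=ctrl.sense();print(s['ee_pos'],s['ft_force'])
b=imaging.grab_frame("scene")
cv2.imwrite("pics/c4.png",cv2.resize(b[110:290,140:340],(600,540)))
E
```

```text
[ 587.12468832 -194.59520378  155.70072994] [-0.90902106  0.2743239  -0.29239037]
```

View pics/c4.png

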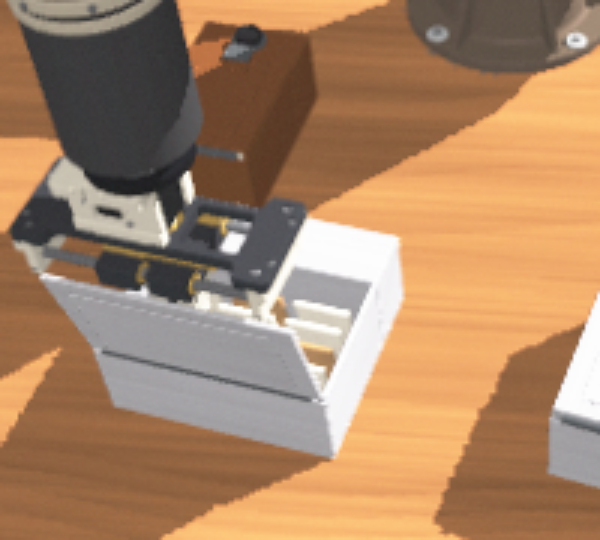

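The lid now leans past upright, with its edge at crop (45,280)–(290,325). There is no stop force yet, so I keep pushing.

Call:
jog_arm(
  steps=[0,0.2,-0.05,0,0,0,0,0,0.3,-0.05,0,0,0,0,0,0.4,-0.05,0,0,0,0,0,0.5,-0.1,0,0,0,0,0,0.6,-0.1,0,0,0,0,0,0.7,-0.1,0,0,0,0,0,0.8,-0.15,0,0,0,0,0,0.8,-0.15,0,0,0,0,0,0.8,-0.15,0,0,0,0,0,0.8,-0.15,0,0,0,0],
)

```text
time_s: 7.75
ee_pos: [592.1, -195.6, 155.4]
tcp_rot: [-90.0, 0.3, -10.4]
ft_force: [-11.7, 4.3, 6.3]
gripper_width: 0.003
```

There is about 12 N of resistance and the tool has stalled 3 mm short of its target, so the lid is at its stop. I back off and retreat.

Call:
jog_arm(
  steps=[0,-0.2,0.05,0,0,0,0,0,-0.5,0.1,0,0,0,0,0,-1,0.2,0,0,0,0,0,-2,0.4,0,0,0,0,0,-4,0.7,0,0,0,0,0,-7,1.3,0,0,0,0,0,-10,1.8,0,0,0,0,0,-13,2.4,2,0,0,0,0,-15,2.7,5,0,0,0,0,-16,2.9,8,0,0,0],
)

```text
time_s: 8.75
ee_pos: [432.6, -166.8, 236.5]
tcp_rot: [-90.0, -0.0, -10.4]
ft_force: [1.6, -0.4, 0.7]
gripper_width: 0.006
```

```bash
python3 - <<'E'
from h import *
s=ctrl.sense();print(s['time_s'],s['ee_pos'],s['ft_force'])
b=imaging.grab_frame("scene")
cv2.imwrite("pics/c5.png",cv2.resize(b[110:290,120:400],(800,514)))
E
```

```text
8.75 [ 432.56211681 -166.84493649  236.5405799 ] [ 1.60391815 -0.43500134  0.68204372]
```

View pics/c5.png

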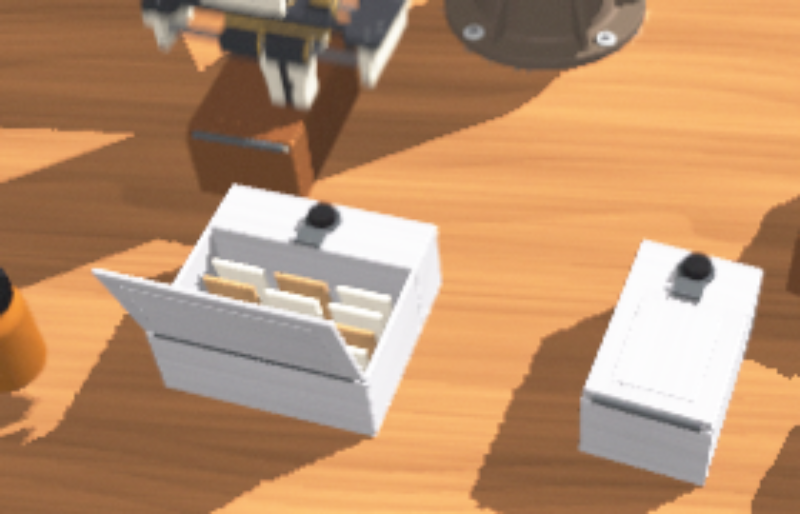

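```bash
python3 - <<'E'
from h import *
b=np.array([430,-164]);a=np.radians(-10.4);ex=np.array([np.cos(a),np.sin(a)]);ey=np.array([-ex[1],ex[0]])
c=imaging.get_calibration("scene");K=np.array([[c['fx'],0,c['cx']],[0,c['fy'],c['cy']],[0,0,1]])
for t in(1.5,1.65,1.75,1.85):
    P=[[*(b+ex*(153-120*np.cos(t))+ey*s),80+120*np.sin(t)] for s in(-99,99)]
    print(t,cv2.projectPoints(np.array(P),cv2.Rodrigues(np.array(c['R']))[0],np.array(c['t']),K,c['D'])[0].reshape(-1,2).round(1).tolist())
print("seen",(153.3,204.5),(235.5,222.7))
print(order.finish_job())
E
```

```text
1.5 [[160.9, 189.0], [243.6, 206.4]]
1.65 [[157.2, 194.9], [240.6, 212.7]]
1.75 [[154.8, 199.2], [238.7, 217.4]]
1.85 [[152.6, 204.0], [236.9, 222.4]]
seen (153.3, 204.5) (235.5, 222.7)
the job is handed in; nothing more can be done
None
```

The wide tin's lid is open at its stop and the narrow tin is still shut. I handed the job in at about 8.8 s on the robot's clock; it gives no verdict.

- **Button:** I pressed the wide white tin's button with the closed fingers, at about 13 N vertical. The lid sprang up.
- **Lid:** I pushed it back until about 12 N of resistance showed the stop, then drew the arm well clear.
- **Lid angle:** In the last picture the lid's edge corners lie within about 1.5 pixels of where they should be for 1.85 rad, with nothing touching it. I took only one picture after letting go, so its stillness was not measured separately.
- **Narrow tin:** The arm never touched it, and it shows shut in the last picture.

No check failed. The only disagreement was in locating the wide button. The two cameras put its top at z ≈ 87 instead of 93 mm and differed by up to about 8 mm in x, so I used the stated 93 mm height and the tin's edges.

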